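# Roll the press roller up its ramp into the seat

### The job

With the fingertips, push the black press roller from the foot of its ramp up the slope until it drops over the crest and rests in the seat against the stop at the top. Push slowly and steadily, gently, so that it never runs free or rolls back down the slope; do not grip it or lift it off the ramp. Leave everything else where it is.

Things in the scene. Friction and masses are not known exactly. Their poses are not given: they have to be found in the camera images.
- roller: loose press roller of the labelling machine: a black rubber cylinder 44 mm in diameter and 70 mm long, with a bare steel axle stub 14 mm thick and 8 mm long at each end (86 mm overall), about 0.2 kg. Origin at its centre; its y axis runs along the axle, its x and z axes turn with it as it rolls. It starts lying across the ramp on the flat foot and rolls very easily.
- ramp: low metal roller ramp, screwed down (fixed), 86 mm wide, 263 mm long (x -124 to +139 mm). Origin near mid length, at table height; x points uphill, y across, z up. Lane between the blue side plates 74 mm wide; these are 6 mm thick and stand 10 mm above the track, so the upper part of the roller and its axle stubs stand clear above them. The roller stays by itself on the foot and in the seat, never on the slope.
- ramp_foot (a point): point fixed on the ramp over the middle of its flat foot, at the roller's centre height there (ramp frame x -81, z +32 mm); the roller starts within 10 mm of it along x. The foot's top is 10 mm above the table, from ramp x -115 to -50 mm; beyond it, downhill, an end lip (x -121 to -115 mm) stands 14 mm above the table and closes the ramp.
- ramp_crest (a point): point on the crest at the top of the slope, mid lane (ramp frame x +70, z +27 mm). The straight 8 degree slope runs up to it from ramp x -50 mm (10 mm above the table). Past it the track steps down 4 mm into the seat.
- ramp_seat (a point): point fixed on the ramp where the roller's centre lies when seated (ramp frame x +84, y 0, z +45 mm); axes as the ramp's. Seat floor 23 mm above the table, from the crest to the black pad on the upright grey stop at x +107.5 mm; the stop is 56 mm high and ends at x +123 mm. About 3 mm of play along x. The roller drops in by itself once its centre is past the crest.
- bottle_front: bystander: full sauce bottle with yellow cap, 54 mm thick, 166 mm tall, upright, origin at the centre of its underside
- liner_roll: bystander: white paper roll, 68 mm across, 46 mm high, lying flat, origin at the centre of its underside
- cap_stray: bystander: yellow bottle cap, 29 mm across, 17 mm high, origin at the centre of its underside
- pen_click: bystander: blue pen 145 mm long, 9 mm thick, lying, origin at its middle

How it is judged:
On the way:
1. the roller is on its way up the slope (x of roller in the frame of ramp between -0.03 and 0.055 m), for 0.2 s.
At the end, for the whole second after the job is handed in: the roller lies at rest in the seat: centre within 4 mm of the seated point along the ramp, 6 mm across and 3 mm in height, axle within 0.08 rad of square to the ramp, slower than 0.02 m/s (x of roller in the frame of ramp_seat between -0.004 and 0.004 m and y of roller in the frame of ramp_seat between -0.006 and 0.006 m and z of roller in the frame of ramp_seat between -0.003 and 0.003 m and angle between the y axis of roller and the y axis of ramp, either way round below 0.08 rad and linear speed of roller below 0.02 m/s); the robot touches nothing.
It fails at once if the roller runs free on the slope: faster than 0.2 m/s with no finger touching it (x of roller in the frame of ramp between -0.042 and 0.06 m and linear speed of roller above 0.2 m/s and contact force between the fingers and roller below 0.02 N).
It fails at once if the roller is lifted more than about 12 mm off the ramp (z of roller in the frame of ramp above 0.062 m or (x of roller in the frame of ramp below 0.02 m and z of roller in the frame of ramp above 0.055 m) or (x of roller in the frame of ramp below -0.05 m and z of roller in the frame of ramp above 0.045 m)).
It fails at once if the roller is squeezed or pushed with more than 25 N (contact force between the fingers and roller above 25 N).
It fails at once if a bystander is moved more than 15 mm (distance of any of bottle_front, liner_roll, cap_stray, pen_click from where it was at the start of the episode above 0.015 m).
It also fails if it takes over 38 s, if anything falls off the work surface, if the arm or the gripper's body presses on something with over 40 N, if the wrist force passes 120 N, or if a joint passes its speed limit or range.

### The arm

A 6-joint arm with a two-finger parallel gripper is mounted at the origin on a cart in front of the work surface, level with it; the furniture and walls round the work are solid. World frame = base frame: x ahead of the robot, y to its left, z up, the work surface at z = 0. Lengths are in m, angles in rad, forces in N, time in s.
With the tool pointing down it reaches from about 0.3 to 0.875 m from the base axis. Payload 4.2 kg.
Tool frame: the origin (TCP) lies on the centre line of the jaws, within the pads' length; the fingertips stand 14 mm ahead of it and the grasp point (between the pads) lies 5 mm behind it; z points along the fingers, x is the direction in which the jaws open and shut, and the axes are right-handed (so a half turn about z gives the same grasp; the last joint's range is limited). The gripper opens to 85 mm and grips with 20 to 120 N. Pads are 22 mm wide; open, the fingers measure 114 mm over their backs; the gripper's body (76 mm by 85 mm) begins 54 mm behind the grasp point. The pads swing forward as they close: fully open they stand 13 mm farther back than shut.
Start: joints at [1.329, 0.32, 1.565, -0, 1.257, -0.02], TCP at [0.126, 0.561, 0.213] pointing down, gripper open.
Joint ranges: [-3.11, 3.11], [-0.84, 2.01], [0.21, 2.61], [-1.34, 4.49], [0.05, 2.63], [-2.56, 2.56]. Speed limits (rad/s): [2.57, 2.57, 3.14, 3.14, 3.14, 3.14].

### API

Orientations are given as a rotation vector (axis times angle).
In Python, from bench import * gives the robot as it stands.
- The arm moves only by the tool apply_moves, never from a script. Its argument "moves" is a list of rows, each an object with "delta_pos": the shift along the world's x, y, z in m, a list of three; "yaw": the turn about the world's z in rad; "grip": the opening in per cent of the stroke, from 0 (shut) to 100 (fully open). In form: [{"delta_pos": [dx, dy, dz], "yaw": yaw, "grip": grip}, ...]. A call has 1 to 10 rows; each row shifts and turns the pose as measured when the row begins; what a row does not reach is not made up. A row lasts 1/8 s, in which the tool goes at most 62.5 mm and 10.7 degrees, less where a joint would pass 70% of its speed; a pose out of reach is approached as far as the arm can. A call with a gripper value outside its range is refused whole. The fingers move at their own pace and stop on an object; "newtons" is the grip in N (left out, the last holds). Time passes only in rows, so rows that do not move let the fingers close. It gives the time, the measured TCP pose, the force and the opening at its end, in the units of the state.
- observe(): the state, without advancing time (a new reading comes with each control period).
- camera(name): name is "scene" or "top" or "wrist"; returns a dict with "img" (384x512x3 uint8, blue, green, red), "z_map" (384x512 float32, m along the optical axis (not along the pixel's ray), 0 where there is no reading), "K" (3x3 intrinsics, pixels), "extrinsics" (4x4, takes a point from camera to world coordinates); the wrist camera has in their place "T_tool_cam" (4x4, takes a point from camera to tool coordinates, whose origin is the TCP and whose axes are the tool frame's). Camera axes: x right, y down, z forward; pixel columns grow to the right and rows downward; lengths in m; the calibration is good to about 2 mm. A picture is of the moment at which its call begins: read the wrist's pose just before it.
- job_done(): hands the job in, once; it reports no verdict.
Trained networks look in the newest picture that a camera, given by its name, has taken for a name from the list of things; names that differ only in an ending like _2 or _b are one class to them, and where a whole thing is asked for, a point or a joint stands for the part that bears it (a point fixed in the world has none). Each returns a list of dicts, best first, with "score" (0 to 1); they miss things now and then, are a little off and sometimes report something else, mostly with a low value. They report only what shows in the picture. A call takes as long as a camera call.
- outline_of(camera, thing): "region" (384x512 bool, what is visible of it) and "bbox" ([left, top, right, bottom] in pixels, round what is visible of it).
The state is a dict: "t": time; "joint_pos": joint angles; "qvel": joint speeds; "tau": joint torques, N m; "eef_pos": TCP position; "eef_rot": TCP orientation; "contact_force": force on the tool from outside, world axes, zero at the start; "ft_torque": the same for the moment, N m; "finger_gap": opening from 0.0 (shut) to 1.0 (fully open).
Only numpy, scipy, OpenCV 4.12 (cv2) and the standard library are available. Lean on these libraries where they do the work, as an engineer would, in place of code of your own. Each camera call takes 0.05 s, during which the arm holds its last target.

## Working session

There is one attempt and no reset: what is moved stays moved. The work goes in short steps, Python scripts to look and compute and a tool call to move; the robot and the scene stay as the last step left them, time stands still between calls to the robot, and variables do not carry over. Pictures are saved under pics/ and viewed, and the job is handed in when it is done.

Besides the shell and the picture viewer there is one more tool, called by a JSON object that holds its "name" and its "arguments", one argument or row to a line. apply_moves: Moves the arm, as the interface text tells. Its arguments: {"type":"object","properties":{"moves":{"type":"array","items":{"type":"object","properties":{"delta_pos":{"type":"array","items":{"type":"number"}},"yaw":{"type":"number"},"grip":{"type":"number"}}}},"newtons":{"type":"number"}},"required":["moves"]}

```bash
mkdir -p pics; ls; cat > h.py <<'E'
from bench import *
import numpy as np, cv2
def cloud(c):
    z=c["z_map"];K=c["K"];v,u=np.mgrid[0:z.shape[0],0:z.shape[1]]
    P=np.stack([(u-K[0,2])/K[0,0]*z,(v-K[1,2])/K[1,1]*z,z],-1)
    T=c["extrinsics"];W=P@T[:3,:3].T+T[:3,3];W[z<=0]=np.nan
    return W
E
python3 - <<'E'
from h import *
for n in("top","scene"):
    c=camera(n);cv2.imwrite(f"pics/{n}0.png",c["img"]);W=cloud(c)
    np.save(f"{n}.npy",W); print(n,np.round(c["extrinsics"],3).tolist())
    for t in("roller","ramp","bottle_front","liner_roll","cap_stray","pen_click"):
        for o in outline_of(n,t)[:2]:
            m=o["region"];print(t,round(o["score"],2),np.round(o["bbox"]).tolist(),np.round(np.nanmedian(W[m],0),3),np.round(np.nanpercentile(W[m],[2,98],axis=0),3).tolist())
            np.save(f"{n}_{t}.npy",m) if o is not None else 0
s=observe();print({k:np.round(v,3).tolist() for k,v in s.items()})
E
```

```text
pics
top [[0.002, -0.993, 0.117, 0.368], [-1.0, -0.001, 0.014, 0.092], [-0.014, -0.117, -0.993, 1.157], [0.0, 0.0, 0.0, 1.0]]
roller 0.88 [150.0, 192.0, 176.0, 214.0] [0.463 0.371 0.049] [[0.438, 0.337, 0.031], [0.49, 0.409, 0.056]]
ramp 0.62 [125.0, 134.0, 186.0, 219.0] [0.561 0.412 0.02 ] [[0.424, 0.332, 0.003], [0.656, 0.476, 0.056]]
bottle_front 0.73 [371.0, 223.0, 407.0, 241.0] [ 0.376 -0.267  0.108] [[0.352, -0.29, 0.006], [0.403, -0.254, 0.167]]
liner_roll 0.92 [305.0, 214.0, 329.0, 237.0] [ 0.394 -0.095  0.044] [[0.365, -0.122, -0.003], [0.423, -0.063, 0.05]]
cap_stray 0.64 [119.0, 160.0, 134.0, 170.0] [0.582 0.511 0.014] [[0.571, 0.499, 0.0], [0.595, 0.526, 0.02]]
pen_click 0.53 [129.0, 179.0, 148.0, 219.0] [0.486 0.463 0.007] [[0.424, 0.436, -0.001], [0.532, 0.484, 0.012]]
scene [[-0.737, -0.506, 0.448, -0.071], [-0.676, 0.551, -0.489, 0.738], [0.0, -0.664, -0.748, 1.031], [0.0, 0.0, 0.0, 1.0]]
ramp 0.83 [119.0, 227.0, 191.0, 278.0] [0.579 0.428 0.023] [[0.484, 0.361, 0.001], [0.657, 0.49, 0.058]]
cap_stray 0.64 [118.0, 272.0, 130.0, 282.0] [0.577 0.517 0.016] [[0.567, 0.504, 0.001], [0.592, 0.529, 0.021]]
cap_stray 0.27 [118.0, 224.0, 190.0, 279.0] [0.58  0.428 0.023] [[0.491, 0.365, 0.004], [0.652, 0.488, 0.057]]
{'t': 0.7, 'joint_pos': [1.329, 0.32, 1.564, 0.0, 1.257, -0.02], 'qvel': [0.002, -0.001, 0.001, -0.001, -0.001, -0.001], 'tau': [0.001, -41.528, -23.438, -0.0, -0.0, 0.0], 'eef_pos': [0.127, 0.561, 0.213], 'eef_rot': [-2.454, -1.962, -0.0], 'contact_force': [0.324, 0.434, 0.257], 'ft_torque': [-0.02, 0.009, 0.007], 'finger_gap': 1.003}
```

```bash
python3 - <<'E'
import cv2,numpy as np
a=cv2.imread("pics/top0.png")[110:240,90:220];b=cv2.imread("pics/scene0.png")[190:310,80:240]
a=cv2.resize(a,(580,580),interpolation=cv2.INTER_CUBIC);cv2.imwrite("pics/top0z.png",a)
cv2.imwrite("pics/scene0z.png",cv2.resize(b,(800,600),interpolation=cv2.INTER_CUBIC))
# ramp axis: stop top (z~.056) & roller axis
W=np.load("top.npy");m=np.load("top_ramp.npy")|np.load("top_roller.npy")
img=cv2.imread("pics/top0.png")
z=W[...,2]
P=W[m&(z>.008)][:,:2]
r=cv2.minAreaRect(P.astype(np.float32));print(r,cv2.boxPoints(r))
box=(W[...,0]>.58)&(W[...,0]<.72)&(W[...,1]>.36)&(W[...,1]<.55)&(z>.045);S=W[box];print(len(S),S.mean(0),cv2.minAreaRect(S[:,:2].astype(np.float32)))
R=W[np.load("top_roller.npy")];R=R[R[:,2]>.045];print(len(R),R.mean(0),cv2.minAreaRect(R[:,:2].astype(np.float32)))
W2=np.load("scene.npy");z=W2[...,2]
box=(W2[...,0]>.58)&(W2[...,0]<.72)&(W2[...,1]>.36)&(W2[...,1]<.55)&(z>.045);S=W2[box];print(len(S),S.mean(0),cv2.minAreaRect(S[:,:2].astype(np.float32)))
# blue mask
h=cv2.cvtColor(img,cv2.COLOR_BGR2HSV)
bl=(h[...,0]>95)&(h[...,0]<130)&(h[...,1]>100)&m
B=W[bl];print(len(B),B.mean(0),cv2.minAreaRect(B[:,:2].astype(np.float32)))
E
```

```text
((0.5410341620445251, 0.40460431575775146), (0.24479156732559204, 0.08714943379163742), 22.11180877685547) [[0.41123825 0.3989025 ]
 [0.44404262 0.31816283]
 [0.6708301  0.41030613]
 [0.6380257  0.4910458 ]]
167 [0.64550382 0.447145   0.05366162] ((0.6462495923042297, 0.44759273529052734), (0.017049800604581833, 0.08533605188131332), 20.906530380249023)
266 [0.46513107 0.37273041 0.05065194] ((0.4653995633125305, 0.37259989976882935), (0.03549547493457794, 0.07012104243040085), 22.412748336791992)
214 [0.64169022 0.45110285 0.05410607] ((0.6439325213432312, 0.44988659024238586), (0.01766214333474636, 0.08831685036420822), 21.4710750579834)
316 [nan nan nan] ((0.5362430214881897, 0.40201812982559204), (0.23260566592216492, 0.08514171838760376), 22.334150314331055)
```

View pics/top0z.png

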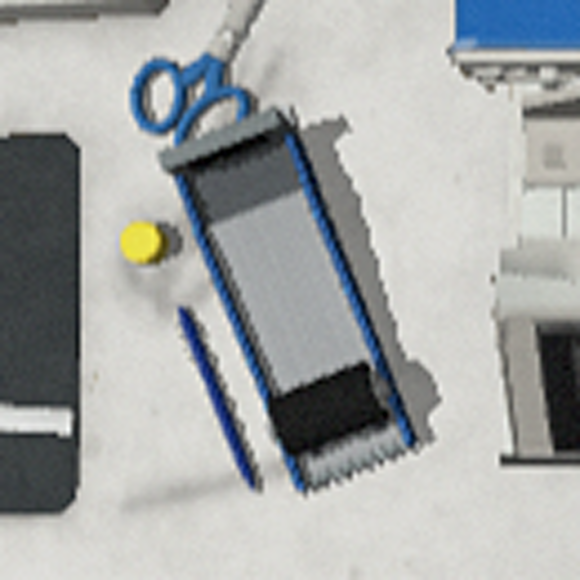

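View pics/scene0z.png

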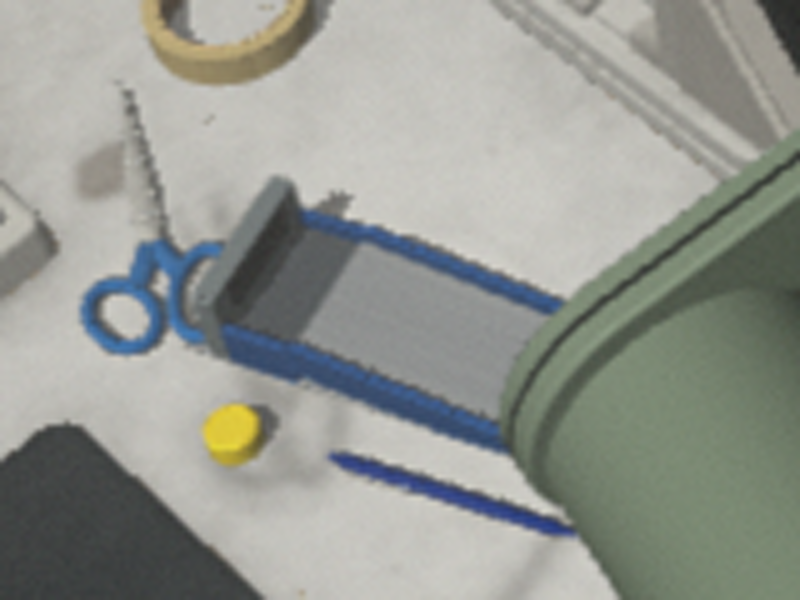

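The roller lies on the foot at top-image pixel (163,203), with the pen and cap to its left and the stop at about (140,142). The ramp heading is about 22.2° and its origin about (0.539, 0.405). I'll push with the jaws half open across the lane so there are two contact points.

{"name": "apply_moves", "arguments": {
  "moves": [
    {"delta_pos":[0.028,-0.0205,0],"yaw":0.1,"grip":47},
    {"delta_pos":[0.029,-0.0205,0],"yaw":0.1,"grip":47},
    {"delta_pos":[0.029,-0.0205,0],"yaw":0.1,"grip":47},
    {"delta_pos":[0.029,-0.0205,0],"yaw":0.1,"grip":47},
    {"delta_pos":[0.029,-0.0205,0],"yaw":0.1,"grip":47},
    {"delta_pos":[0.029,-0.0205,0],"yaw":0.1,"grip":47},
    {"delta_pos":[0.029,-0.0205,0],"yaw":0.01,"grip":47},
    {"delta_pos":[0.029,-0.0205,0],"yaw":0,"grip":47},
    {"delta_pos":[0.029,-0.0205,0],"yaw":0,"grip":47},
    {"delta_pos":[0.02,-0.0205,0],"yaw":0,"grip":47}
  ]
}}

```text
t: 1.95
eef_pos: [0.4135, 0.3508, 0.2135]
eef_rot: [-1.718, -2.63, -0.005]
contact_force: [-0.5, -0.1, -1.1]
finger_gap: 0.47
```

```bash
cat >> h.py <<'E'
from scipy.spatial.transform import Rotation as Ro
TH=np.deg2rad(22.2);U=np.array([np.cos(TH),np.sin(TH)]);N=np.array([-U[1],U[0]]);O=np.array([.539,.405])
def st():
    s=observe();p=s["eef_pos"];R=Ro.from_rotvec(s["eef_rot"]).as_matrix()
    d=np.array(p[:2])-O
    print("t",round(float(s["t"]),2),"tcp",np.round(p,4),"ramp x,y mm",np.round([d@U*1e3,d@N*1e3],1),"toolx deg",round(float(np.degrees(np.arctan2(R[1,0],R[0,0]))),2),"tilt",np.round(R[:2,2],3),"F",np.round(s["contact_force"],2),"gap",round(float(s["finger_gap"]),3))
    return s
E
python3 - <<'E'
from h import *
s=st();c=camera("wrist");cv2.imwrite("pics/w1.png",c["img"]);print(np.round(c["T_tool_cam"],3).tolist())
c2=dict(c);R=np.eye(4);R[:3,:3]=Ro.from_rotvec(s["eef_rot"]).as_matrix();R[:3,3]=s["eef_pos"]
c2["extrinsics"]=c["T_tool_cam"];P=cloud(c2);c2["extrinsics"]=R@c["T_tool_cam"];W=cloud(c2)
np.save("w1P.npy",P);np.save("w1W.npy",W)
near=P[(c["z_map"]>0)&(P[...,2]<.05)];print("near",len(near))
if len(near): print(np.round(np.percentile(near,[0,2,50,98,100],axis=0),4).tolist())
for t in("roller","ramp"):
    for o in outline_of("wrist",t)[:1]:
        Q=W[o["region"]];print(t,o["score"],o["bbox"],np.nanmedian(Q,0),cv2.minAreaRect(Q[~np.isnan(Q[:,0])][:,:2].astype(np.float32)));np.save("w1_"+t+".npy",o["region"])
E
```

```text
t 1.95 tcp [0.4135 0.3508 0.2135] ramp x,y mm [-136.6   -2.8] toolx deg 113.7 tilt [0.001 0.003] F [-0.53 -0.13 -1.14] gap 0.47
[[1.0, -0.0, 0.001, 0.001], [0.0, 0.954, 0.301, -0.077], [-0.001, -0.301, 0.954, -0.162], [0.0, 0.0, 0.0, 1.0]]
near 45263
[[-0.2392, -0.0252, -0.1161], [-0.1773, -0.0186, -0.1116], [-0.0194, -0.0106, -0.0834], [0.0574, 0.06, 0.0459], [0.0646, 0.1634, 0.05]]
roller 0.6 [224.1, 196.6, 296.9, 232.2] [0.45884218 0.37296559 0.0517467 ] ((0.46417248249053955, 0.37484338879585266), (0.04158242791891098, 0.08376366645097733), 22.681713104248047)
ramp 0.71 [230.2, 173.2, 297.9, 342.5] [0.54862958 0.41000146 0.0215478 ] ((0.5217173099517822, 0.4012865424156189), (0.2602815330028534, 0.08938395977020264), 22.28093910217285)
```

View pics/w1.png

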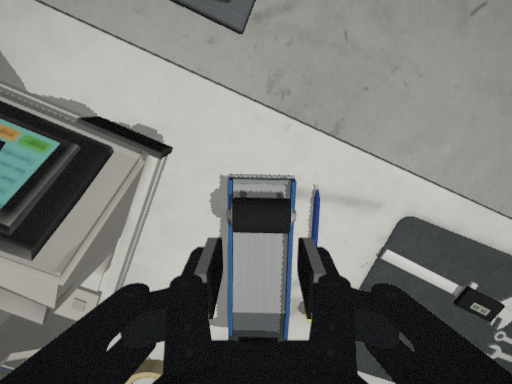

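```bash
python3 - <<'E'
import numpy as np
P=np.load("w1P.npy")
for xs in((-.06,0),(0,.06)):
    m=(P[...,2]>-.04)&(P[...,2]<.05)&(P[...,0]>xs[0])&(P[...,0]<xs[1])&(abs(P[...,1])<.03)
    Q=P[m];print(len(Q))
    for a in np.arange(-.04,.05,.005):
        q=Q[(Q[:,2]>=a)&(Q[:,2]<a+.005)]
        if len(q)>3:print(round(a,3),len(q),np.round(q.min(0)*1e3,1),np.round(q.max(0)*1e3,1))
W=np.load("w1W.npy");r=np.load("w1_ramp.npy")
O=np.array([.539,.405]);th=np.deg2rad(22.2);U=np.array([np.cos(th),np.sin(th)]);N=np.array([-U[1],U[0]])
Q=W[r];Q=Q[~np.isnan(Q[:,0])];x=(Q[:,:2]-O)@U;y=(Q[:,:2]-O)@N
for a in np.arange(-.14,.08,.02):
    k=(x>a)&(x<a+.02);print(round(a,2),k.sum(),np.round(np.percentile(y[k],[1,99])*1e3,1) if k.sum()>5 else "",np.round(np.median(Q[k,2])*1e3,1) if k.sum() else "")
E
```

```text
534
-0.04 191 [-32.8 -11.7 -40. ] [-19.1  10.7 -35. ]
-0.035 180 [-32.9 -11.5 -35. ] [-19.1  10.5 -30. ]
-0.03 123 [-31.1 -11.4 -30. ] [-19.2  11.1 -25. ]
-0.025 40 [-25.2 -10.6 -25. ] [-19.2  10.7 -21.4]
533
-0.04 198 [ 20.6 -11.5 -40. ] [ 34.3  11.4 -35.1]
-0.035 174 [ 20.6 -11.6 -35. ] [ 34.3  11.  -30. ]
-0.03 120 [ 20.6 -11.5 -30. ] [ 32.8  11.  -25.1]
-0.025 41 [ 20.6 -10.7 -24.9] [ 27.1  10.7 -20.7]
-0.14 250 [-39.3  42.6] 5.3
-0.12 1055 [-40.3  43.4] 12.0
-0.1 329 [-40.5  44.1] 11.6
-0.08 25 [-40.7  44.1] 21.5
-0.06 316 [-40.8  43.8] 12.7
-0.04 920 [-40.6  44. ] 14.1
-0.02 900 [-40.4  43.7] 17.0
0.0 873 [-40.3  43.5] 19.9
0.02 849 [-40.1  43.5] 22.7
0.04 840 [-40.   43.5] 25.5
0.06 647 [-40.3  43.8] 27.2
0.08 699 [-40.4  43.5] 24.4
```

```bash
python3 - <<'E'
from h import *
c=camera("wrist");i=c["img"][180:360,170:350];g=np.clip(i.astype(float)*2,0,255).astype(np.uint8)
cv2.imwrite("pics/w2.png",cv2.resize(g,(590,590),interpolation=cv2.INTER_CUBIC));print(c["K"])
z=c["z_map"];print(np.round(z[225:300:4,310],3));print(np.round(z[225:300:4,205],3)); st()
E
```

```text
[[294.69823382   0.         259.69298421]
 [  0.         294.69823382 194.84926822]
 [  0.           0.           1.        ]]
[0.406 0.407 0.41  0.152 0.145 0.142 0.138 0.135 0.13  0.128 0.125 0.123
 0.119 0.12  0.12  0.12  0.121 0.121 0.122]
[0.405 0.408 0.41  0.411 0.413 0.142 0.138 0.134 0.131 0.127 0.124 0.121
 0.119 0.119 0.12  0.118 0.119 0.117 0.117]
t 2.15 tcp [0.4123 0.3515 0.2134] ramp x,y mm [-137.5   -1.6] toolx deg 113.67 tilt [0.    0.003] F [-0.01  0.21  0.71] gap 0.469
```

View pics/w2.png

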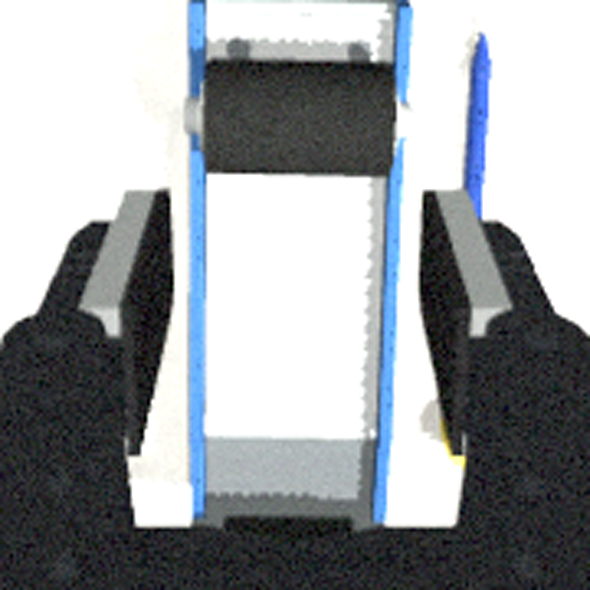

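```bash
python3 - <<'E'
from h import *
st()
for n in("scene","top"):
    c=camera(n);W=cloud(c);cv2.imwrite(f"pics/{n}3.png",c["img"]);np.save(n+"3.npy",W)
    d=W[...,:2]-np.array([.4125,.351]);m=(np.hypot(d[...,0],d[...,1])<.06)&(W[...,2]>.07)
    v,u=np.where(m);print(n,m.sum(), u.min(),u.max(),v.min(),v.max(),"zmin",np.sort(W[m][:,2])[:10])
W=np.load("w1W.npy");x=(W[...,0]>.35)&(W[...,2]<.03)&(W[...,2]>-.03);print("wrist table z",np.nanmedian(W[x][:,2]))
c=cv2.imread("pics/scene3.png");W=np.load("scene3.npy")
cv2.imwrite("pics/scene3z.png",cv2.resize(c[150:330,100:340],(800,600),interpolation=cv2.INTER_CUBIC))
E
```

```text
t 2.15 tcp [0.4123 0.3515 0.2134] ramp x,y mm [-137.5   -1.6] toolx deg 113.67 tilt [0.    0.003] F [-0.01  0.21  0.71] gap 0.469
scene 4841 171 227 64 231 zmin [0.23405363 0.23422748 0.2343124  0.23512195 0.23611487 0.23735662
 0.23764432 0.23771452 0.23794034 0.23797072]
top 4090 51 169 170 245 zmin [0.23372582 0.2406993  0.24097854 0.24328582 0.2475791  0.24807712
 0.25069876 0.2555329  0.25561487 0.26093004]
wrist table z 0.0015225276321673697
```

View pics/scene3z.png

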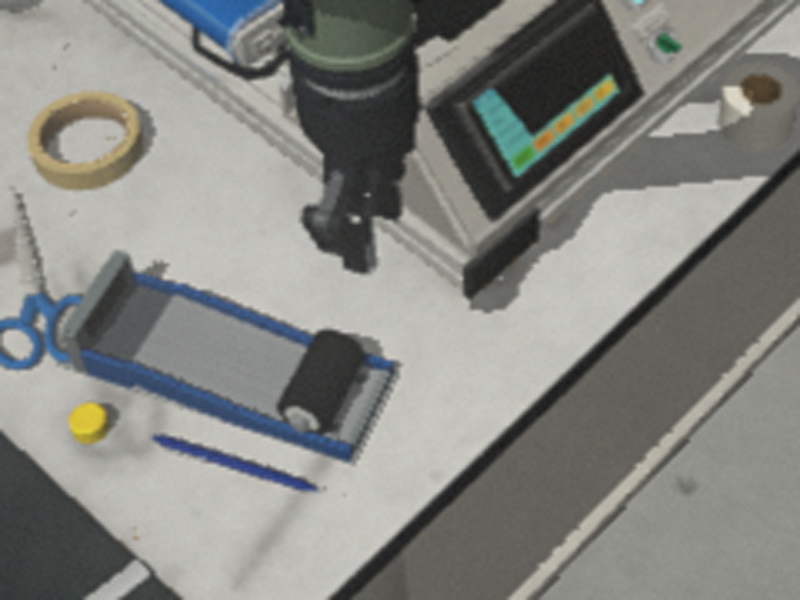

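```bash
python3 - <<'E'
import numpy as np
O=np.array([.539,.405]);th=np.deg2rad(22.2);U=np.array([np.cos(th),np.sin(th)]);N=np.array([-U[1],U[0]])
for f in("w1W","scene3","top"):
    W=np.load(f+".npy").reshape(-1,3);W=W[~np.isnan(W[:,0])];x=(W[:,:2]-O)@U;y=(W[:,:2]-O)@N
    for a in np.arange(-.26,.14,.04):
        k=(x>a)&(x<a+.04)&(abs(y)<.18)&(W[:,2]>.03)&(W[:,2]<.2)
        b=k&(abs(y)>.05)
        print(f,round(a,2),[(round(float(y[q].min()*1e3)),round(float(y[q].max()*1e3)),round(float(W[q,2].max()*1e3))) for q in(b&(y<0),b&(y>0)) if q.sum()>3])
E
```

```text
w1W -0.26 []
w1W -0.22 [(-180, -139, 131)]
w1W -0.18 [(-180, -98, 173)]
w1W -0.14 [(-180, -109, 198)]
w1W -0.1 [(-180, -126, 200)]
w1W -0.06 [(-180, -142, 200)]
w1W -0.02 [(-180, -159, 93)]
w1W 0.02 []
w1W 0.06 []
w1W 0.1 []
scene3 -0.26 []
scene3 -0.22 [(-180, -134, 132)]
scene3 -0.18 [(-180, -98, 173)]
scene3 -0.14 [(-180, -109, 198)]
scene3 -0.1 [(-178, -127, 196)]
scene3 -0.06 []
scene3 -0.02 [(-179, -163, 90)]
scene3 0.02 [(-180, -170, 199)]
scene3 0.06 [(-180, -169, 199)]
scene3 0.1 []
top -0.26 []
top -0.22 [(-179, -144, 122)]
top -0.18 [(-180, -102, 168)]
top -0.14 [(-180, -115, 198)]
top -0.1 [(-180, -139, 200)]
top -0.06 [(-180, -158, 104)]
top -0.02 [(-180, -165, 89)]
top 0.02 [(-180, -175, 195)]
top 0.06 [(-180, -172, 200)]
top 0.1 []
```

```bash
python3 - <<'E'
import numpy as np
W=np.load("top.npy").reshape(-1,3);W=W[~np.isnan(W[:,0])]
H=np.full((14,16),-1)
for i in range(14):
  for j in range(16):
    k=(W[:,0]>.05*i)&(W[:,0]<.05*i+.05)&(W[:,1]>-.1+.05*j)&(W[:,1]<-.05+.05*j)
    if k.sum():H[i,j]=np.percentile(W[k,2],98)*1e3
print("cols y",[-100+50*j for j in range(16)]);print("rows x 0..");print(H)
W=np.load("scene3.npy").reshape(-1,3);d=W[:,:2]-np.array([.4125,.351]);k=(np.hypot(d[:,0],d[:,1])<.08)&(W[:,2]>.2)
for a in np.arange(.22,.6,.03):
  q=k&(W[:,2]>a)&(W[:,2]<a+.03)
  if q.sum()>3:print(round(a,2),np.round(np.percentile(d[q],[2,98],axis=0)*1e3).tolist())
E
```

```text
cols y [-100, -50, 0, 50, 100, 150, 200, 250, 300, 350, 400, 450, 500, 550, 600, 650]
rows x 0..
[[ 213  214  214  210   11    1 -791 -792 -791 -792 -791 -792 -790 -791
  -791 -792]
 [ 188  212  211   15   10    2 -792 -791 -787 -790 -792 -787  363 -791
  -791 -791]
 [  10   10   10   10    2    3 -792 -788 -795  562  572  348  447  277
   347 -790]
 [  -6   -4   -3   -2   -1 -689 -791 -791 -792 -790  592  595  526  454
   344 -792]
 [-794 -793 -791 -789 -791 -789 -790 -792 -790 -791 -791 -789 -789 -791
  -790 -791]
 [-790 -788 -789 -790 -791 -793 -790 -791 -791 -792 -792 -788 -789 -788
  -793 -793]
 [   3    3    3    3    3    2    2    1    1    1    2    2    1    1
     1    1]
 [  48    4    3    4    4    4    3    3    4    3    3    3    3    4
     5    4]
 [ 123  137  134  136  136  136  128    3   14   49   34    4    3    5
     5    6]
 [ 187  189  192  194  193  191  190    3   53   56   53    9    2    8
     9   19]
 [ 199  199  198  198  198  201  200    3   19   24   28    9    3    5
     6    6]
 [ 155  155  154  252  154  153  101    2    4   32   28   35   18    6
     6    6]
 [ 159  154  155  296  294  192  182    3    3   35   56   58    3    6
     6    8]
 [ 210  210  210  246  210  211  210  204    3    3   57   13    9    5
     4    5]]
0.22 [[-21.0, -25.0], [9.0, 33.0]]
0.25 [[-25.0, -29.0], [6.0, 32.0]]
0.28 [[-34.0, -48.0], [7.0, 56.0]]
0.31 [[-38.0, -18.0], [-9.0, 63.0]]
0.34 [[-39.0, -15.0], [4.0, 41.0]]
0.37 [[-39.0, -19.0], [10.0, 37.0]]
0.4 [[-39.0, -24.0], [17.0, 37.0]]
0.43 [[-38.0, -22.0], [10.0, 36.0]]
0.46 [[-37.0, -15.0], [1.0, 44.0]]
0.49 [[-61.0, 19.0], [-20.0, 56.0]]
0.52 [[-78.0, 9.0], [-8.0, 66.0]]
0.55 [[-77.0, -71.0], [51.0, 66.0]]
0.58 [[-76.0, -71.0], [40.0, 53.0]]
```

{"name": "apply_moves", "arguments": {
  "moves": [
    {"delta_pos":[-0.001,0.002,-0.03],"yaw":-0.025,"grip":47},
    {"delta_pos":[0,0,-0.04],"yaw":0,"grip":47},
    {"delta_pos":[0,0,-0.04],"yaw":0,"grip":47},
    {"delta_pos":[0,0,-0.03],"yaw":0,"grip":47},
    {"delta_pos":[0,0,-0.01],"yaw":0,"grip":47},
    {"delta_pos":[0,0,0],"yaw":0,"grip":47}
  ]
}}

```text
t: 3.0
eef_pos: [0.4071, 0.36, 0.0618]
eef_rot: [-1.738, -2.616, -0.014]
contact_force: [-0.5, -0.0, 0.8]
finger_gap: 0.47
```

```bash
cat >> h.py <<'E'
def look(tag):
    s=st();c=camera("scene");W=cloud(c);cv2.imwrite(f"pics/s{tag}.png",cv2.resize(c["img"][190:310,100:260],(800,600),interpolation=cv2.INTER_CUBIC))
    d=W[...,:2]-np.array(s["eef_pos"])[:2];m=(np.hypot(d[...,0],d[...,1])<.045)&(W[...,2]>s["eef_pos"][2]+.012)&(W[...,2]<s["eef_pos"][2]+.1)
    print("tip zmin cand",np.round(np.sort(W[m][:,2])[:8],4))
    for o in outline_of("scene","roller")[:1]:
        Q=W[o["region"]];Q=Q[~np.isnan(Q[:,0])];x=(Q[:,:2]-O)@U*1e3;y=(Q[:,:2]-O)@N*1e3
        print("roller",round(o["score"],2),o["bbox"],"x",np.percentile(x,[2,50,98]).round(1),"y",np.percentile(y,[2,50,98]).round(1),"z",np.percentile(Q[:,2],[2,50,98]).round(4))
E
python3 -c "
from h import *
look('4')"
```

```text
t 3.0 tcp [0.4071 0.36   0.0618] ramp x,y mm [-139.2    8.2] toolx deg 112.8 tilt [0.004 0.008] F [-0.46 -0.04  0.75] gap 0.47
tip zmin cand [0.0806 0.0819 0.0823 0.0834 0.0834 0.0858 0.086  0.0861]
roller 0.58 [185.2, 250.8, 204.1, 281.9] x [-102.1  -81.4  -63.3] y [-25.6  23.7  43.4] z [0.0235 0.0493 0.0569]
```

View pics/s4.png

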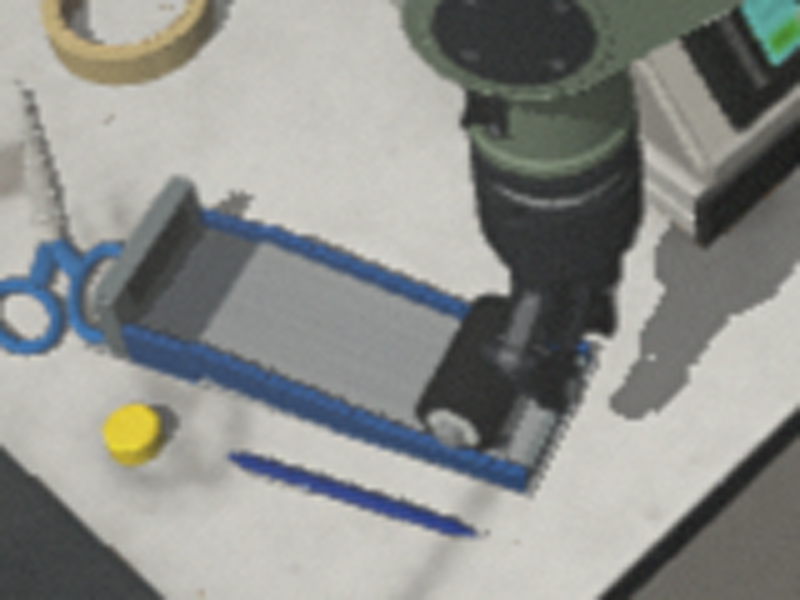

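{"name": "apply_moves", "arguments": {
  "moves": [
    {"delta_pos":[0.0025,-0.007,-0.02],"yaw":-0.01,"grip":47},
    {"delta_pos":[0,-0.001,-0.02],"yaw":0,"grip":47},
    {"delta_pos":[0,-0.001,-0.01],"yaw":0,"grip":47},
    {"delta_pos":[0,0,0],"yaw":0,"grip":47}
  ]
}}

```text
t: 3.6
eef_pos: [0.414, 0.3544, 0.0174]
eef_rot: [1.75, 2.605, 0.037]
contact_force: [0.2, 0.5, 0.6]
finger_gap: 0.47
```

```bash
python3 -c "
from h import *
look('5')"
```

```text
t 3.6 tcp [0.414  0.3544 0.0174] ramp x,y mm [-134.9    0.4] toolx deg 112.22 tilt [0.016 0.018] F [0.22 0.48 0.63] gap 0.47
tip zmin cand [0.0317 0.0342 0.0346 0.0358 0.0369 0.0382 0.0386 0.0387]
roller 0.87 [183.7, 249.2, 203.1, 279.1] x [-102.1  -83.2  -63.1] y [-27.8  17.8  44.6] z [0.024  0.0505 0.0571]
```

View pics/s5.png

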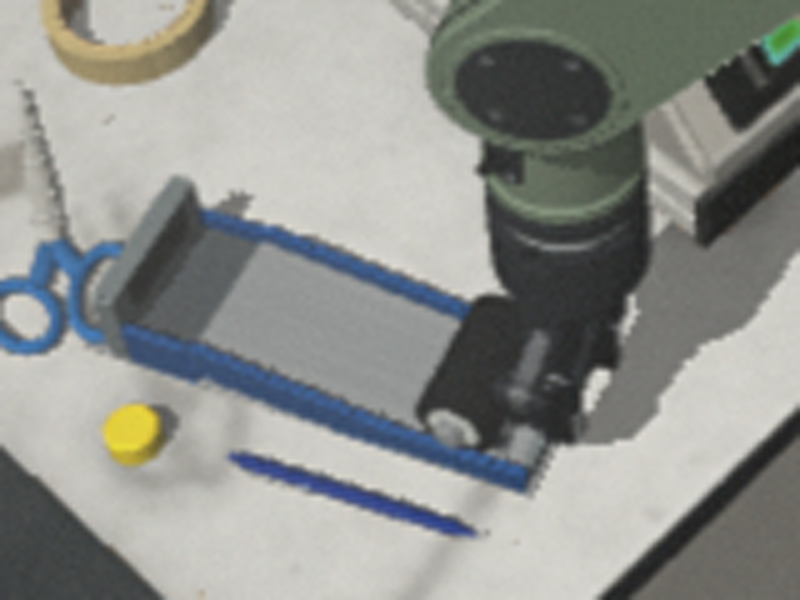

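```bash
python3 -c "
from h import *
s=st();print(np.round(s['joint_pos'],3),np.round(s['qvel'],3),np.round(s['tau'],1))"
```

```text
t 3.7 tcp [0.4144 0.3548 0.018 ] ramp x,y mm [-134.3    0.6] toolx deg 112.22 tilt [0.017 0.019] F [0.62 0.53 0.03] gap 0.467
[ 0.685  0.461  1.906  0.005  0.75  -1.278] [ 0.001 -0.002 -0.001 -0.    -0.001 -0.   ] [ -0.  -41.9 -16.4   0.   -0.1  -0. ]
```

{"name": "apply_moves", "arguments": {
  "moves": [
    {"delta_pos":[0,0,-0.005],"yaw":0,"grip":47},
    {"delta_pos":[0.002,0.001,-0.005],"yaw":0,"grip":47},
    {"delta_pos":[0.004,0.0015,0],"yaw":0,"grip":47},
    {"delta_pos":[0,0,0],"yaw":0,"grip":47}
  ]
}}

```text
t: 4.2
eef_pos: [0.4218, 0.3584, 0.0087]
eef_rot: [1.749, 2.604, 0.044]
contact_force: [-0.8, -1.0, -1.0]
finger_gap: 0.471
```

```bash
python3 -c "
from h import *
look('6')
s=observe();c=camera('wrist');cv2.imwrite('pics/w6.png',c['img'])"
```

```text
t 4.2 tcp [0.4218 0.3584 0.0087] ramp x,y mm [-126.2    1.1] toolx deg 112.24 tilt [0.019 0.02 ] F [-0.83 -0.99 -0.97] gap 0.471
tip zmin cand [0.0217 0.0218 0.0219 0.0223 0.0275 0.0279 0.0288 0.0301]
roller 0.65 [183.5, 250.6, 202.6, 281.0] x [-102.3  -80.7  -61.8] y [-23.9  23.9  44.7] z [0.0204 0.0508 0.0585]
```

View pics/w6.png

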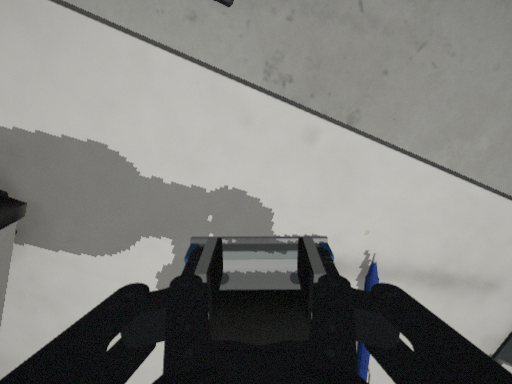

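The fingers straddle the lane symmetrically above the lip (rows 240–290, columns 195–330) with the roller just ahead. I'll creep into contact.

{"name": "apply_moves", "arguments": {
  "moves": [
    {"delta_pos":[0.0037,0.0015,0],"yaw":0,"grip":47},
    {"delta_pos":[0.0037,0.0015,0],"yaw":0,"grip":47},
    {"delta_pos":[0.0037,0.0015,0],"yaw":0,"grip":47},
    {"delta_pos":[0.0037,0.0015,0],"yaw":0,"grip":47},
    {"delta_pos":[0.0037,0.0015,0],"yaw":0,"grip":47}
  ]
}}

```text
t: 4.97
eef_pos: [0.4406, 0.3659, 0.0088]
eef_rot: [1.749, 2.604, 0.042]
contact_force: [-0.3, -0.5, 0.3]
finger_gap: 0.468
```

```bash
python3 -c "
from h import *
look('7')"
```

```text
t 4.97 tcp [0.4406 0.3659 0.0088] ramp x,y mm [-105.9    1. ] toolx deg 112.25 tilt [0.019 0.02 ] F [-0.32 -0.55  0.34] gap 0.468
tip zmin cand [0.0208 0.021  0.021  0.021  0.0212 0.0214 0.0215 0.0218]
roller 0.58 [181.9, 254.4, 199.8, 280.7] x [-103.6  -71.4  -42. ] y [-23.8  35.1  61.1] z [0.0101 0.0463 0.1326]
```

View pics/s7.png

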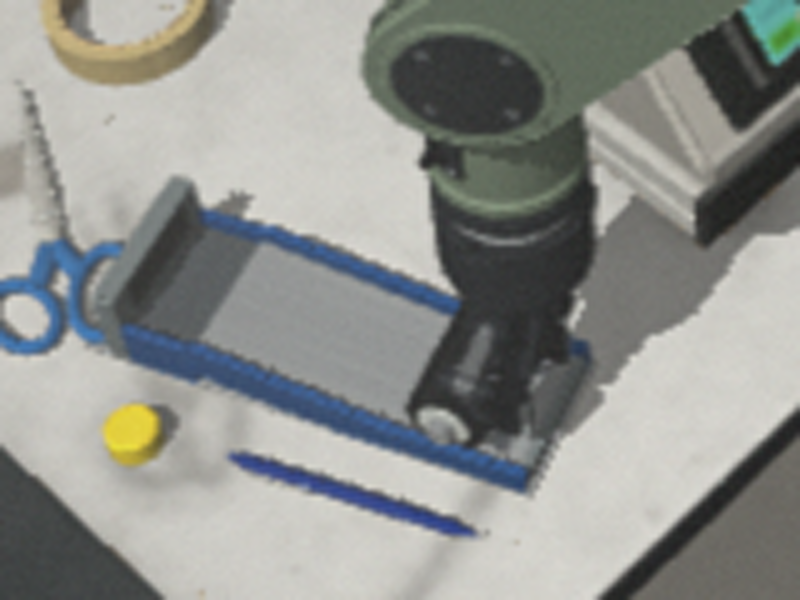

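{"name": "apply_moves", "arguments": {
  "moves": [
    {"delta_pos":[0.0046,0.0019,0],"yaw":0,"grip":47},
    {"delta_pos":[0.0046,0.0019,0],"yaw":0,"grip":47},
    {"delta_pos":[0.0046,0.0019,0],"yaw":0,"grip":47},
    {"delta_pos":[0.0046,0.0019,0.0004],"yaw":0,"grip":47},
    {"delta_pos":[0.0046,0.0019,0.0007],"yaw":0,"grip":47},
    {"delta_pos":[0.0046,0.0019,0.0007],"yaw":0,"grip":47},
    {"delta_pos":[0.0046,0.0019,0.0007],"yaw":0,"grip":47},
    {"delta_pos":[0.0046,0.0019,0.0007],"yaw":0,"grip":47}
  ]
}}

```text
t: 6.08
eef_pos: [0.4649, 0.3759, 0.0126]
eef_rot: [-1.747, -2.595, 0.004]
contact_force: [-10.4, -3.7, 9.9]
finger_gap: 0.469
```

```bash
python3 -c "
from h import *
look('8')"
```

```text
t 6.08 tcp [0.4649 0.3759 0.0126] ramp x,y mm [-79.6   1. ] toolx deg 112.09 tilt [-0.012  0.005] F [-10.39  -3.68   9.9 ] gap 0.469
tip zmin cand [0.0248 0.0249 0.0256 0.0258 0.0279 0.0281 0.0289 0.0294]
```

View pics/s8.png

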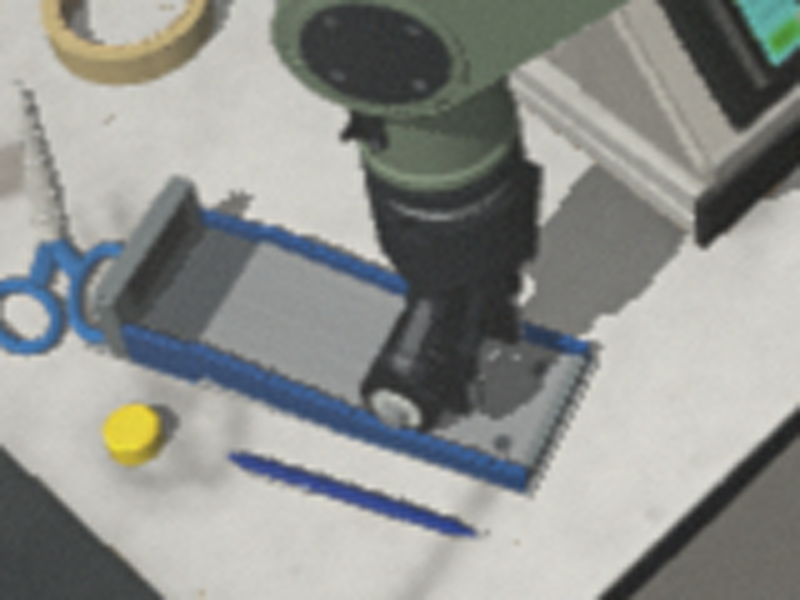

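Progress has stalled. The force is 11 N back and 10 N up, so the sticky rubber is jamming against the pads and the track. I'll back off slowly, let the roller settle on the foot, then push on the bare steel axle stubs. Their smaller radius and lower friction should avoid the jam.

{"name": "apply_moves", "arguments": {
  "moves": [
    {"delta_pos":[-0.0028,-0.0011,0],"yaw":0,"grip":47},
    {"delta_pos":[-0.0037,-0.0015,0],"yaw":0,"grip":47},
    {"delta_pos":[-0.0037,-0.0015,0],"yaw":0,"grip":47},
    {"delta_pos":[-0.0037,-0.0015,0],"yaw":0,"grip":47},
    {"delta_pos":[-0.0037,-0.0015,0],"yaw":0,"grip":47},
    {"delta_pos":[-0.0037,-0.0015,0],"yaw":0,"grip":47}
  ]
}}

```text
t: 6.92
eef_pos: [0.4438, 0.3674, 0.0129]
eef_rot: [-1.748, -2.596, 0.001]
contact_force: [-0.7, -0.0, -0.2]
finger_gap: 0.471
```

```bash
python3 -c "
from h import *
look('9')
c=camera('wrist');cv2.imwrite('pics/w9.png',c['img'])"
```

```text
t 6.92 tcp [0.4438 0.3674 0.0129] ramp x,y mm [-102.4    1.2] toolx deg 112.08 tilt [-0.01   0.006] F [-0.72 -0.04 -0.2 ] gap 0.471
tip zmin cand [0.0296 0.031  0.0319 0.0322 0.0328 0.0331 0.0336 0.0343]
roller 0.57 [174.4, 247.3, 191.3, 275.8] x [-73.5 -52.7 -36.2] y [-21.1  29.8  43.9] z [0.0228 0.051  0.0573]
```

View pics/s9.png

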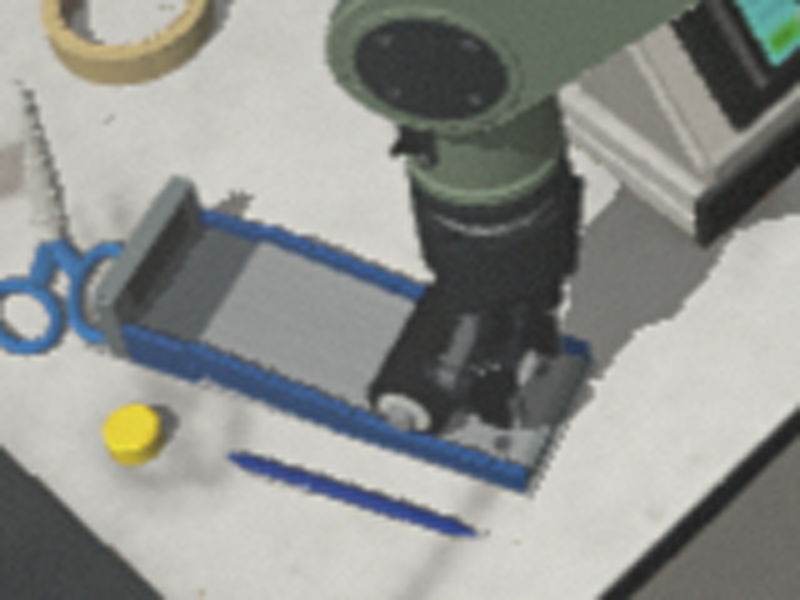

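View pics/w9.png

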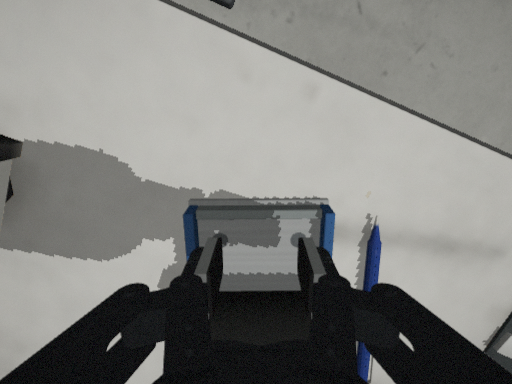

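{"name": "apply_moves", "arguments": {
  "moves": [
    {"delta_pos":[0,0,0],"yaw":0,"grip":87},
    {"delta_pos":[0,0,0],"yaw":0,"grip":87},
    {"delta_pos":[0,0,0],"yaw":0,"grip":87},
    {"delta_pos":[0,0,0],"yaw":0,"grip":87}
  ]
}}

```text
t: 7.58
eef_pos: [0.4443, 0.3677, 0.0131]
eef_rot: [-1.748, -2.596, -0.0]
contact_force: [-0.0, -0.4, -0.6]
finger_gap: 0.868
```

```bash
cat >> h.py <<'E'
def wr(tag):
    s=st();c=camera("wrist");cv2.imwrite(f"pics/w{tag}.png",c["img"])
    T=np.eye(4);T[:3,:3]=Ro.from_rotvec(s["eef_rot"]).as_matrix();T[:3,3]=s["eef_pos"]
    c["extrinsics"]=c["T_tool_cam"];P=cloud(c);c["extrinsics"]=T@c["T_tool_cam"];W=cloud(c)
    for a,b in((-.07,-.015),(.015,.07)):
        m=(P[...,0]>a)&(P[...,0]<b)&(abs(P[...,1])<.016)&(P[...,2]<.02)&(P[...,2]>-.045)&(W[...,2]>.0)
        m&=P[...,2]<0.0
        q=P[m];w=W[m]
        if len(q):print("finger x",np.percentile(q[:,0],[2,98]).round(4),"y",np.percentile(q[:,1],[2,98]).round(4),"tip tool z",np.sort(q[:,2])[-15:][::5].round(4),"tip world z",np.sort(w[:,2])[:15:5].round(4))
    return W
E
python3 -c "
from h import *
look('10');wr('10')"
```

```text
t 7.58 tcp [0.4443 0.3677 0.0131] ramp x,y mm [-101.7    1.3] toolx deg 112.09 tilt [-0.009  0.007] F [-0.   -0.43 -0.6 ] gap 0.868
tip zmin cand [0.0263 0.0295 0.0329 0.0373 0.038  0.0404 0.0404 0.0405]
roller 0.81 [173.9, 246.7, 189.1, 278.2] x [-88.7 -49.5 -35.6] y [-22.6  25.1  47.2] z [0.025  0.051  0.1053]
t 7.67 tcp [0.4443 0.3677 0.013 ] ramp x,y mm [-101.8    1.3] toolx deg 112.09 tilt [-0.01   0.006] F [0.51 0.23 0.77] gap 0.869
finger x [-0.0482 -0.0182] y [-0.0157  0.0141] tip tool z [-0.0007 -0.0005 -0.0001] tip world z [0.0127 0.0129 0.0132]
finger x [0.0185 0.0497] y [-0.0156  0.0143] tip tool z [-0.0006 -0.0004 -0.0002] tip world z [0.0134 0.0137 0.0138]
```

View pics/s10.png

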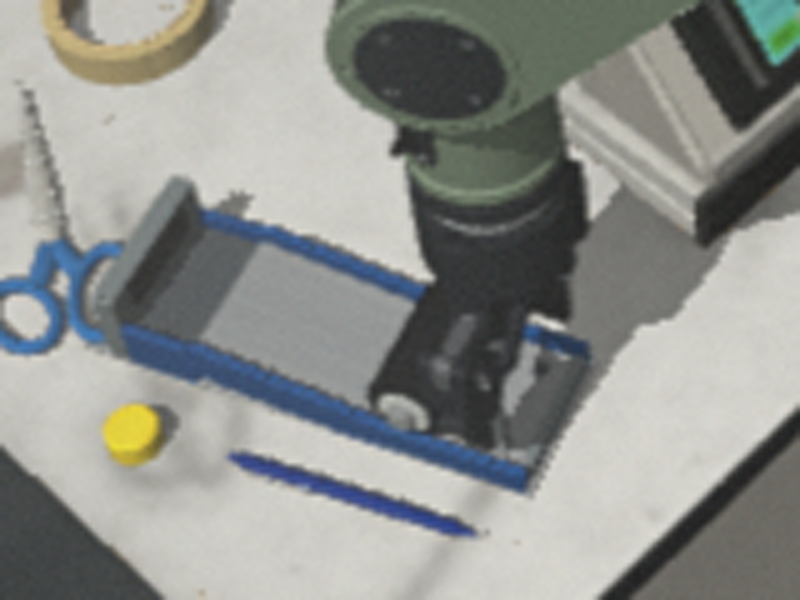

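View pics/w10.png

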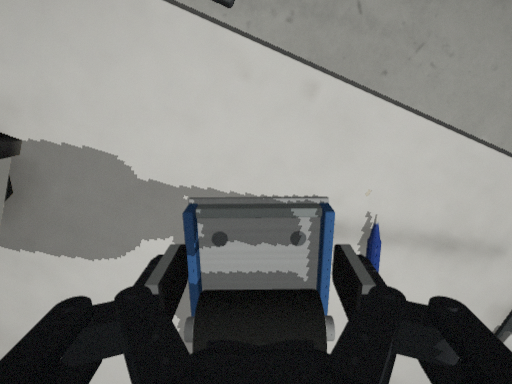

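```bash
cat >> h.py <<'E'
def fp(W,s,px):
    for (u,v) in px:
        w=W[v,u];d=w[:2]-O;print((u,v),"world z",w[2].round(4),"ramp",np.round([d@U*1e3,d@N*1e3],1))
E
python3 -c "
from h import *
W=wr('11');s=observe()
fp(W,s,[(u,v) for v in (246,250,256,262) for u in (170,176,182,186,335,338,342,348,354)]+[(187,325),(332,325),(188,318),(331,318),(260,300),(260,330)])
"
```

```text
t 7.72 tcp [0.4443 0.3677 0.013 ] ramp x,y mm [-101.8    1.3] toolx deg 112.09 tilt [-0.01   0.006] F [-0.55 -0.56  0.08] gap 0.87
finger x [-0.0482 -0.0181] y [-0.0156  0.014 ] tip tool z [-0.0005 -0.0002 -0.0001] tip world z [0.0127 0.0128 0.013 ]
finger x [0.0186 0.0498] y [-0.0157  0.0145] tip tool z [-0.0004 -0.0003 -0.0001] tip world z [0.0132 0.0135 0.0136]
(170, 246) world z 0.0477 ramp [-112.5  -41.2]
(176, 246) world z 0.0484 ramp [-112.8  -38.1]
(182, 246) world z 0.048 ramp [-112.6  -35.3]
(186, 246) world z 0.0214 ramp [-99.1 -40.6]
(335, 246) world z 0.0456 ramp [-110.9   38.7]
(338, 246) world z 0.0488 ramp [-112.5   39.2]
(342, 246) world z 0.0482 ramp [-112.2   41.3]
(348, 246) world z 0.0488 ramp [-112.4   44. ]
(354, 246) world z 0.0014 ramp [-88.1  64.2]
(170, 250) world z 0.0512 ramp [-112.2  -40.2]
(176, 250) world z 0.0514 ramp [-112.3  -37.4]
(182, 250) world z 0.0487 ramp [-110.8  -35.3]
(186, 250) world z 0.0206 ramp [-96.1 -41. ]
(335, 250) world z 0.0455 ramp [-108.6   38.9]
(338, 250) world z 0.0513 ramp [-111.7   38.6]
(342, 250) world z 0.0523 ramp [-11
[... 517 characters left out ...]
   44. ]
(170, 262) world z 0.0632 ramp [-112.8  -36.8]
(176, 262) world z 0.0595 ramp [-110.6  -35.4]
(182, 262) world z 0.0491 ramp [-104.7  -35.7]
(186, 262) world z 0.0421 ramp [-100.6  -35.7]
(335, 262) world z 0.0472 ramp [-102.9   38.9]
(338, 262) world z 0.052 ramp [-105.7   38.9]
(342, 262) world z 0.0579 ramp [-109.1   38.9]
(348, 262) world z 0.0639 ramp [-112.6   39.5]
(354, 262) world z 0.0641 ramp [-112.7   42. ]
(187, 325) world z 0.0376 ramp [-57.9 -39.4]
(332, 325) world z 0.0381 ramp [-57.4  42.8]
(188, 318) world z 0.0324 ramp [-58.3 -40. ]
(331, 318) world z 0.0343 ramp [-59.   43.1]
(260, 300) world z 0.0359 ramp [-72.8   2. ]
(260, 330) world z 0.0509 ramp [-65.8   1.8]
```

{"name": "apply_moves", "arguments": {
  "moves": [
    {"delta_pos":[0,0,-0.005],"yaw":0,"grip":87},
    {"delta_pos":[0,0,-0.005],"yaw":0,"grip":87},
    {"delta_pos":[0,0,-0.003],"yaw":0,"grip":87},
    {"delta_pos":[0,0,0],"yaw":0,"grip":87}
  ]
}}

```text
t: 8.28
eef_pos: [0.444, 0.3675, -0.0013]
eef_rot: [-1.748, -2.596, 0.001]
contact_force: [0.6, -0.0, 1.0]
finger_gap: 0.868
```

```bash
python3 -c "
from h import *
W=wr('12');s=observe()
fp(W,s,[(u,v) for v in (246,250,256,262,270) for u in (182,186,188,190,192,194,326,328,330,332,335,338)]+[(187,325),(332,325)])
"
```

```text
t 8.28 tcp [ 0.444   0.3675 -0.0013] ramp x,y mm [-102.1    1.2] toolx deg 112.09 tilt [-0.01   0.006] F [ 0.58 -0.01  1.  ] gap 0.868
finger x [-0.0689 -0.0161] y [-0.0155  0.0149] tip tool z [-0.0019 -0.0018 -0.0018] tip world z [0.     0.     0.0001]
finger x [0.0161 0.0692] y [-0.0155  0.0148] tip tool z [-0.0007 -0.0007 -0.0007] tip world z [0.     0.0001 0.0001]
(182, 246) world z 0.0331 ramp [-112.6  -35.6]
(186, 246) world z 0.0215 ramp [-106.7  -36.8]
(188, 246) world z 0.0203 ramp [-106.1  -36. ]
(190, 246) world z 0.0177 ramp [-104.7  -35.6]
(192, 246) world z 0.0138 ramp [-102.7  -35.5]
(194, 246) world z 0.012 ramp [-101.8  -34.8]
(326, 246) world z 0.0149 ramp [-102.8   38.4]
(328, 246) world z 0.0196 ramp [-105.2   38.3]
(330, 246) world z 0.021 ramp [-105.9   39. ]
(332, 246) world z 0.0206 ramp [-105.7   40.2]
(335, 246) world z 0.0308 ramp [-110.9   38.8]
(338, 246) world z 0.0351 ramp [-113.1   38.9]
(182, 250) world z 0.0335 ramp [-110.6  -35.7]
(186, 250) world z 0.0211 ramp [-104.2  -37. ]
(188, 250) world z 0.0213 ramp [-104.2  -36. ]
(190, 250) world z 0.0181 
[... 1430 characters left out ...]
amp [-103.2   38.8]
(338, 262) world z 0.0389 ramp [-106.7   38.4]
(182, 270) world z 0.0368 ramp [-101.8  -35.5]
(186, 270) world z 0.0302 ramp [-97.7 -35.5]
(188, 270) world z 0.0198 ramp [-91.4 -37.2]
(190, 270) world z 0.0205 ramp [-91.8 -36. ]
(192, 270) world z 0.0171 ramp [-89.7 -35.7]
(194, 270) world z 0.0131 ramp [-87.3 -35.6]
(326, 270) world z 0.0188 ramp [-90.1  38.4]
(328, 270) world z 0.0206 ramp [-91.2  39. ]
(330, 270) world z 0.0215 ramp [-91.8  39.8]
(332, 270) world z 0.0299 ramp [-96.9  38.5]
(335, 270) world z 0.0339 ramp [-99.4  38.8]
(338, 270) world z 0.0388 ramp [-102.3   38.8]
(187, 325) world z 0.0217 ramp [-56.7 -39.9]
(332, 325) world z 0.0213 ramp [-55.5  43.5]
```

View pics/w12.png

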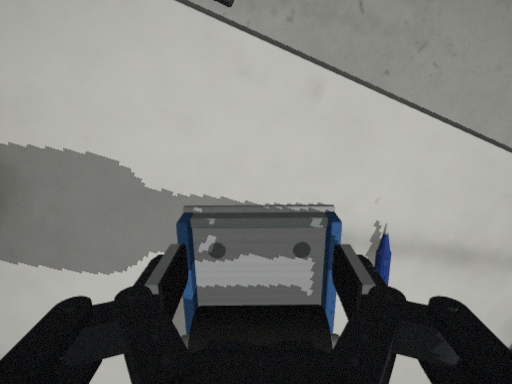

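{"name": "apply_moves", "arguments": {
  "moves": [
    {"delta_pos":[0.0046,0.0019,0],"yaw":0,"grip":87},
    {"delta_pos":[0.0046,0.0019,0],"yaw":0,"grip":87},
    {"delta_pos":[0.0046,0.0019,0],"yaw":0,"grip":87},
    {"delta_pos":[0.0046,0.0019,0],"yaw":0,"grip":87},
    {"delta_pos":[0.0037,0.0015,0],"yaw":0,"grip":87},
    {"delta_pos":[0.0037,0.0015,0],"yaw":0,"grip":87},
    {"delta_pos":[0.0037,0.0015,0],"yaw":0,"grip":87}
  ]
}}

```text
t: 9.2
eef_pos: [0.476, 0.3808, -0.0007]
eef_rot: [-1.748, -2.596, -0.001]
contact_force: [-1.3, -0.4, 0.2]
finger_gap: 0.872
```

```bash
python3 -c "
from h import *
look('13');wr('13')"
```

```text
t 9.2 tcp [ 0.476   0.3808 -0.0007] ramp x,y mm [-67.5   1.3] toolx deg 112.09 tilt [-0.009  0.007] F [-1.26 -0.42  0.18] gap 0.872
tip zmin cand [0.0114 0.0114 0.0114 0.0114 0.0114 0.0114 0.0114 0.0114]
roller 0.4 [187.1, 250.6, 199.2, 272.3] x [-73.5 -71.2 -65.9] y [-28.9  -9.2  22.4] z [0.0313 0.0412 0.0507]
t 9.3 tcp [ 0.4764  0.3809 -0.0007] ramp x,y mm [-67.    1.4] toolx deg 112.08 tilt [-0.009  0.007] F [0.1  0.25 0.29] gap 0.873
finger x [-0.069  -0.0159] y [-0.0154  0.0104] tip tool z [-0.0013 -0.0013 -0.0012] tip world z [0.     0.0001 0.0001]
finger x [0.0159 0.0697] y [-0.0154  0.0103] tip tool z [-0.0002 -0.0002 -0.0001] tip world z [0.     0.     0.0001]
```

View pics/s13.png

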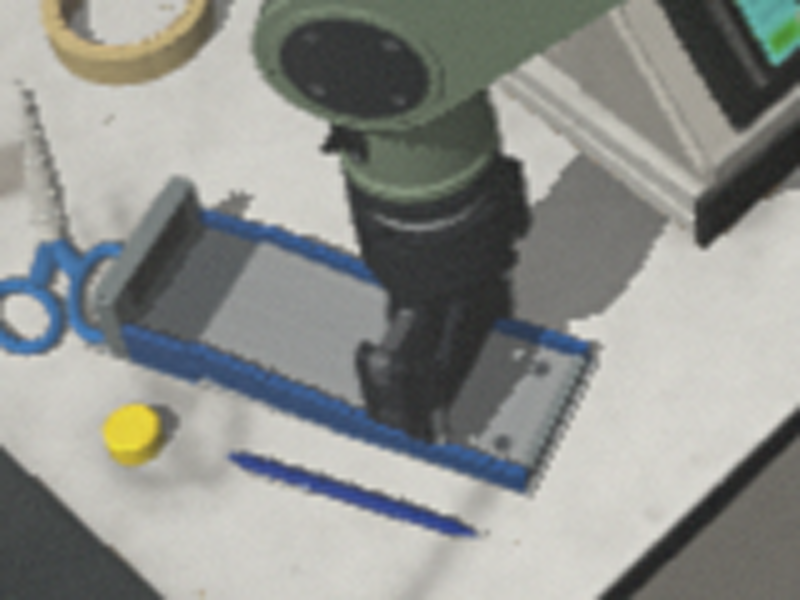

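View pics/w13.png

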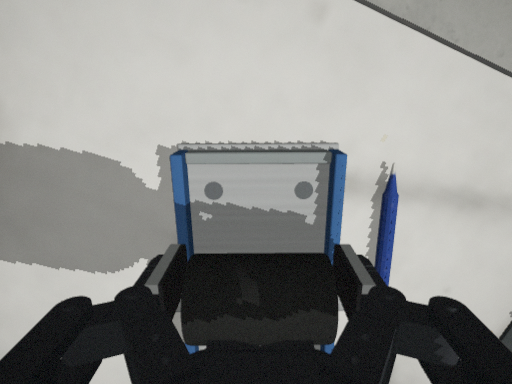

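{"name": "apply_moves", "arguments": {
  "moves": [
    {"delta_pos":[0.0037,0.0015,0.0003],"yaw":0,"grip":87},
    {"delta_pos":[0.0037,0.0015,0.0006],"yaw":0,"grip":87},
    {"delta_pos":[0.0037,0.0015,0.0006],"yaw":0,"grip":87},
    {"delta_pos":[0.0037,0.0015,0.0006],"yaw":0,"grip":87}
  ]
}}

```text
t: 9.85
eef_pos: [0.491, 0.3868, 0.0016]
eef_rot: [-1.748, -2.596, 0.001]
contact_force: [-0.8, -0.7, -0.0]
finger_gap: 0.87
```

```bash
cat >> h.py <<'E'
def rx(W):
    d=W[...,:2]-O;x=d@U*1e3;y=d@N*1e3;z=W[...,2]*1e3
    for yy in(-25,-15,1,17,28):
        # rear surface: points above track+14, circle fit known r via algebra
        tr=10+np.clip((x+50)*.1417,0,17)
        m=(abs(y-yy)<5)&(z>tr+14)&(z<tr+48)
        X=x[m];Z=z[m]
        if len(X)<20: print(yy,len(X));continue
        from scipy.optimize import least_squares
        r=least_squares(lambda c:np.hypot(X-c[0],Z-c[1])-22,[np.median(X)+15,tr[m].mean()+22],loss="soft_l1",f_scale=1)
        print("y",yy,"n",len(X),"centre x,z",r.x.round(1),"rms",np.sqrt(np.mean(r.fun**2)).round(2))
E
python3 -c "
from h import *
rx(wr('14'))"
```

```text
t 9.85 tcp [0.491  0.3868 0.0016] ramp x,y mm [-51.3   1.3] toolx deg 112.1 tilt [-0.01   0.006] F [-0.83 -0.73 -0.04] gap 0.87
finger x [-0.0685 -0.0157] y [-0.0153  0.0102] tip tool z [-0. -0. -0.] tip world z [0.0009 0.0009 0.0009]
finger x [0.0157 0.058 ] y [-0.0153  0.0055] tip tool z [-0.0001 -0.     -0.    ] tip world z [0.0021 0.0021 0.0022]
y -25 n 2006 centre x,z [-33.1  35.6] rms 0.56
y -15 n 1929 centre x,z [-33.1  35.6] rms 0.56
y 1 n 2003 centre x,z [-33.1  35.7] rms 0.54
y 17 n 1933 centre x,z [-33.1  35.7] rms 0.57
y 28 n 1989 centre x,z [-33.   35.7] rms 0.55
```

View pics/w14.png

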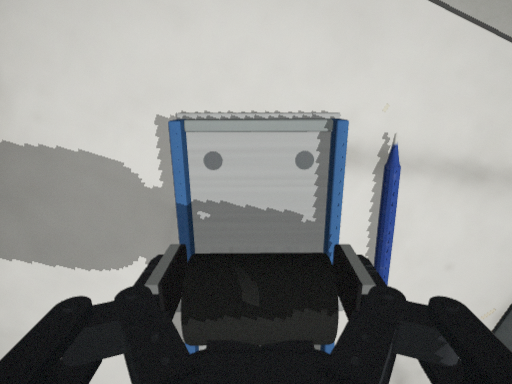

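{"name": "apply_moves", "arguments": {
  "moves": [
    {"delta_pos":[0.0046,0.0019,0.0007],"yaw":0,"grip":87},
    {"delta_pos":[0.0046,0.0019,0.0007],"yaw":0,"grip":87},
    {"delta_pos":[0.0046,0.0019,0.0007],"yaw":0,"grip":87},
    {"delta_pos":[0.0046,0.0019,0.0007],"yaw":0,"grip":87},
    {"delta_pos":[0.0046,0.0019,0.0007],"yaw":0,"grip":87},
    {"delta_pos":[0.0046,0.0019,0.0007],"yaw":0,"grip":87},
    {"delta_pos":[0.0046,0.0019,0.0007],"yaw":0,"grip":87},
    {"delta_pos":[0.0046,0.0019,0.0007],"yaw":0,"grip":87}
  ]
}}

```text
t: 10.9
eef_pos: [0.531, 0.4033, 0.0076]
eef_rot: [-1.748, -2.597, -0.001]
contact_force: [-0.8, 0.1, 0.9]
finger_gap: 0.873
```

```bash
python3 -c "
from h import *
rx(wr('15'))"
```

```text
t 10.9 tcp [0.531  0.4033 0.0076] ramp x,y mm [-8.1  1.5] toolx deg 112.1 tilt [-0.009  0.007] F [-0.75  0.11  0.91] gap 0.873
finger x [-0.0466 -0.0156] y [-0.0153  0.0052] tip tool z [-0.0065 -0.0064 -0.0061] tip world z [0.0132 0.0135 0.0138]
finger x [0.0157 0.0478] y [-0.0154  0.0061] tip tool z [-0.0059 -0.0057 -0.0056] tip world z [0.0128 0.0136 0.0137]
y -25 n 2002 centre x,z [10.1 41.7] rms 0.56
y -15 n 1927 centre x,z [10.1 41.7] rms 0.55
y 1 n 2029 centre x,z [10.1 41.8] rms 0.54
y 17 n 1919 centre x,z [10.1 41.8] rms 0.56
y 28 n 1991 centre x,z [10.1 41.8] rms 0.55
```

{"name": "apply_moves", "arguments": {
  "moves": [
    {"delta_pos":[0.0046,0.0019,0.0007],"yaw":0,"grip":87},
    {"delta_pos":[0.0046,0.0019,0.0007],"yaw":0,"grip":87},
    {"delta_pos":[0.0046,0.0019,0.0007],"yaw":0,"grip":87},
    {"delta_pos":[0.0046,0.0019,0.0007],"yaw":0,"grip":87},
    {"delta_pos":[0.0046,0.0019,0.0007],"yaw":0,"grip":87},
    {"delta_pos":[0.0046,0.0019,0.0007],"yaw":0,"grip":87},
    {"delta_pos":[0.0046,0.0019,0.0007],"yaw":0,"grip":87},
    {"delta_pos":[0.0046,0.0019,0.0007],"yaw":0,"grip":87}
  ]
}}

```text
t: 11.95
eef_pos: [0.5709, 0.4199, 0.0136]
eef_rot: [-1.749, -2.597, -0.002]
contact_force: [-0.2, 0.4, 1.6]
finger_gap: 0.868
```

```bash
python3 -c "
from h import *
rx(wr('16'))"
```

```text
t 11.95 tcp [0.5709 0.4199 0.0136] ramp x,y mm [35.2  1.7] toolx deg 112.09 tilt [-0.008  0.007] F [-0.21  0.45  1.58] gap 0.868
finger x [-0.0466 -0.0156] y [-0.0154  0.005 ] tip tool z [-0.0066 -0.0064 -0.0063] tip world z [0.0192 0.0197 0.0199]
finger x [0.0157 0.0478] y [-0.0153  0.0063] tip tool z [-0.0061 -0.0058 -0.0057] tip world z [0.019  0.0196 0.0199]
y -25 n 2027 centre x,z [53.3 47.8] rms 0.55
y -15 n 1933 centre x,z [53.3 47.8] rms 0.55
y 1 n 1996 centre x,z [53.3 47.8] rms 0.54
y 17 n 1927 centre x,z [53.3 47.9] rms 0.56
y 28 n 2012 centre x,z [53.4 47.9] rms 0.55
```

{"name": "apply_moves", "arguments": {
  "moves": [
    {"delta_pos":[0.0028,0.0011,0.0004],"yaw":0,"grip":87},
    {"delta_pos":[0.0028,0.0011,0.0004],"yaw":0,"grip":87},
    {"delta_pos":[0.0028,0.0011,0.0004],"yaw":0,"grip":87},
    {"delta_pos":[0.0028,0.0011,0.0004],"yaw":0,"grip":87},
    {"delta_pos":[0.0028,0.0011,0.0002],"yaw":0,"grip":87},
    {"delta_pos":[0.0028,0.0011,0],"yaw":0,"grip":87}
  ]
}}

```text
t: 12.75
eef_pos: [0.5896, 0.4273, 0.0156]
eef_rot: [-1.749, -2.597, -0.004]
contact_force: [0.4, 0.7, -0.2]
finger_gap: 0.87
```

```bash
python3 -c "
from h import *
rx(wr('17'))"
```

```text
t 12.75 tcp [0.5896 0.4273 0.0156] ramp x,y mm [55.3  1.5] toolx deg 112.09 tilt [-0.007  0.008] F [ 0.35  0.75 -0.25] gap 0.87
finger x [-0.0468 -0.0156] y [-0.0153  0.0059] tip tool z [-0.0074 -0.0072 -0.0071] tip world z [0.0223 0.0225 0.0226]
finger x [0.0156 0.0479] y [-0.0154  0.0063] tip tool z [-0.0069 -0.0068 -0.0066] tip world z [0.0222 0.0225 0.0227]
y -25 n 1995 centre x,z [74.3 49.8] rms 0.89
y -15 n 1876 centre x,z [74.3 49.8] rms 0.56
y 1 n 2005 centre x,z [74.3 49.8] rms 0.54
y 17 n 1892 centre x,z [74.3 49.8] rms 0.57
y 28 n 1990 centre x,z [74.3 49.8] rms 0.82
```

{"name": "apply_moves", "arguments": {
  "moves": [
    {"delta_pos":[0.0018,0.0008,0],"yaw":0,"grip":87},
    {"delta_pos":[0,0,0],"yaw":0,"grip":87},
    {"delta_pos":[0,0,0],"yaw":0,"grip":87}
  ]
}}

```text
t: 13.18
eef_pos: [0.5921, 0.4282, 0.0154]
eef_rot: [-1.749, -2.598, -0.005]
contact_force: [0.1, -0.6, 0.6]
finger_gap: 0.868
```

```bash
python3 -c "
from h import *
rx(wr('18'))"
```

```text
t 13.18 tcp [0.5921 0.4282 0.0154] ramp x,y mm [57.9  1.5] toolx deg 112.08 tilt [-0.007  0.008] F [ 0.13 -0.55  0.56] gap 0.868
finger x [-0.0429 -0.0156] y [-0.0151  0.0124] tip tool z [-0.008  -0.0079 -0.0076] tip world z [0.0227 0.0228 0.0231]
finger x [0.0156 0.0444] y [-0.0151  0.0126] tip tool z [-0.0075 -0.0074 -0.0073] tip world z [0.0225 0.0231 0.0231]
y -25 n 1647 centre x,z [86.6 46.1] rms 0.57
y -15 n 1518 centre x,z [86.5 46.2] rms 0.56
y 1 n 1591 centre x,z [86.4 46.1] rms 0.58
y 17 n 1508 centre x,z [86.3 46.2] rms 0.59
y 28 n 1662 centre x,z [86.2 46.2] rms 0.58
```

It dropped in. The fit gives the centre at z 46.2 mm, the same ~1 mm bias seen on the slope, and square to the ramp. I'll back away now.

{"name": "apply_moves", "arguments": {
  "moves": [
    {"delta_pos":[-0.0046,-0.0019,0],"yaw":0,"grip":87},
    {"delta_pos":[-0.0093,-0.0038,0.002],"yaw":0,"grip":87},
    {"delta_pos":[-0.0139,-0.0057,0.005],"yaw":0,"grip":87},
    {"delta_pos":[-0.0093,-0.0038,0.02],"yaw":0,"grip":87},
    {"delta_pos":[-0.0093,-0.0038,0.03],"yaw":0,"grip":87},
    {"delta_pos":[-0.0093,-0.0038,0.04],"yaw":0,"grip":87},
    {"delta_pos":[-0.0093,-0.0038,0.04],"yaw":0,"grip":87},
    {"delta_pos":[0,0,0.02],"yaw":0,"grip":87},
    {"delta_pos":[0,0,0],"yaw":0,"grip":87}
  ]
}}

```text
t: 14.35
eef_pos: [0.5212, 0.3995, 0.1849]
eef_rot: [-1.749, -2.6, -0.014]
contact_force: [0.9, -0.2, -0.3]
finger_gap: 0.865
```

```bash
python3 - <<'E'
from h import *
rx(wr('19'))
for n in("scene","top"):
    c=camera(n);W=cloud(c);cv2.imwrite(f"pics/{n}9.png",cv2.resize(c["img"][190:310,80:240],(800,600),interpolation=cv2.INTER_CUBIC))
    for t in("cap_stray","pen_click","liner_roll","bottle_front"):
        for o in outline_of(n,t)[:1]:print(n,t,round(o["score"],2),np.round(np.nanmedian(W[o["region"]],0),3))
E
```

```text
t 14.35 tcp [0.5212 0.3995 0.1849] ramp x,y mm [-18.5   1.6] toolx deg 112.13 tilt [-0.002  0.012] F [ 0.86 -0.15 -0.34] gap 0.865
finger x [-0.0492 -0.0361] y [-0.0114  0.0104] tip tool z [-0.0297 -0.0295 -0.0289] tip world z [0.2129 0.2135 0.2141]
finger x [0.0376 0.0507] y [-0.0114  0.0104] tip tool z [-0.0297 -0.0293 -0.0289] tip world z [0.2133 0.2143 0.2146]
y -25 n 453 centre x,z [87.8 46.8] rms 3.99
y -15 n 465 centre x,z [87.7 46.7] rms 3.95
y 1 n 467 centre x,z [87.7 46.8] rms 4.18
y 17 n 468 centre x,z [87.6 46.9] rms 4.27
y 28 n 452 centre x,z [87.5 46.9] rms 4.19
scene pen_click 0.49 [0.475 0.462 0.008]
scene liner_roll 0.8 [ 0.388 -0.082  0.042]
scene bottle_front 0.6 [ 0.383 -0.255  0.017]
top liner_roll 0.98 [ 0.394 -0.096  0.045]
top bottle_front 0.79 [ 0.376 -0.267  0.108]
```

View pics/scene9.png

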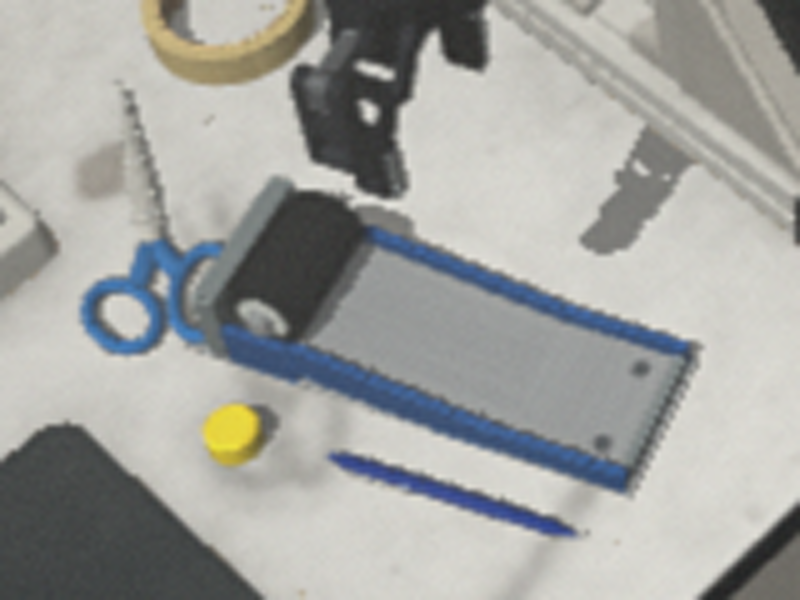

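View pics/w19.png

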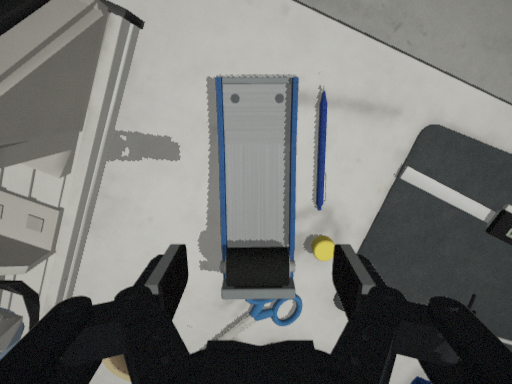

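The roller lies square in the seat against the stop, at scene crop pixels about (290,265). The cap at (232,433) and the pen are in the same pixels as in the first picture. The gripper is well clear, so I'm handing in.

```bash
python3 -c "
from h import *
print(job_done());st()"
```

```text
the job is handed in; nothing more can be done
None
the job is handed in; nothing more can be done
```

The roller is in the seat against the stop, and I handed the job in at about 14.5 s of the 38 s allowed. No verdict was reported.

**What I did:**
- **First push:** I pushed on the rubber with the jaws half open. It jammed at the start of the slope, with about 11 N horizontal and 10 N vertical at the wrist. I backed off slowly and the roller settled at the uphill edge of the foot.
- **Second push:** I opened the jaws to 87 % and pushed the two steel axle stubs up the slope at about 40 mm/s, slowing to about 27 mm/s before the crest. Wrist readings during this push were under 2 N, and the roller stayed square and in step with the fingers.
- **Finish:** The roller dropped over the crest by itself, and I backed the fingers off and raised them clear.

**Last checks:**
- **Roller position:** With the fingers still close, the fit put the roller's centre at ramp x +86.4 mm and z +46.2 mm, square to within 0.01 rad. That is 2.4 mm and 1.2 mm off the nominal seat. About 1 mm of the height is a bias also seen on the slope. The x offset fits the play plus the roughly 2 mm error of my ramp frame. The refit from the raised pose gave x 87.7 mm, but with a 4 mm residual because it picked up the stop, so I did not rely on it.
- **Bystanders:** The cap and pen show at the same pixels as at the start. The liner roll and bottle measured within 1 mm of their starting positions.

**Disagreement with the description:** The fingertips measured about 20 to 30 mm behind the reported TCP, depending on the opening. The text says 14 mm ahead. I set heights from the camera measurements.

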